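Load the glaze-jar shaker and set its timer

TASK

Pull the shaker's orange hold-down cap up as far as it goes, then stand the glaze jars that are there in the tray pockets of their own colour, one at a time in the order of the pocket numbers shown by the dots on the rim, lowest first (skip the colours that are missing). When all are seated upright and flat on the pocket floors, press the hold-down cap fully down again, wind the bell timer clockwise past its top mark (10) and then turn it back to the red mark at 4 minutes. Leave the other things on the bench where they are.

Things in the scene. Friction and masses are not known exactly. Their poses are not given: they have to be found in the camera images.
- jar1: glaze jar 1: squat white jar with a white band and a white screw cap; body 62 mm diameter, 48 mm tall, weighted at the foot; cap 40 mm diameter on top of it from 48 to 90 mm, the part to grip; 0.2 to 0.33 kg. Origin at the centre of the underside, z up along its axis. Starts upright on the bench; three to five of the six jars are there (None = absent). Belongs in pocket 1.
- jar2: glaze jar 2: squat white jar with a yellow band and a yellow screw cap; body 62 mm diameter, 48 mm tall, weighted at the foot; cap 40 mm diameter on top of it from 48 to 90 mm, the part to grip; 0.2 to 0.33 kg. Origin at the centre of the underside, z up along its axis. Starts upright on the bench; three to five of the six jars are there (None = absent). Belongs in pocket 2.
- jar3: glaze jar 3: squat white jar with a red band and a red screw cap; body 62 mm diameter, 48 mm tall, weighted at the foot; cap 40 mm diameter on top of it from 48 to 90 mm, the part to grip; 0.2 to 0.33 kg. Origin at the centre of the underside, z up along its axis. Starts upright on the bench; three to five of the six jars are there (None = absent). Belongs in pocket 3.
- jar4: glaze jar 4: squat white jar with a green band and a green screw cap; body 62 mm diameter, 48 mm tall, weighted at the foot; cap 40 mm diameter on top of it from 48 to 90 mm, the part to grip; 0.2 to 0.33 kg. Origin at the centre of the underside, z up along its axis. Starts upright on the bench; three to five of the six jars are there (None = absent). Belongs in pocket 4.
- jar5: glaze jar 5: squat white jar with a blue band and a blue screw cap; body 62 mm diameter, 48 mm tall, weighted at the foot; cap 40 mm diameter on top of it from 48 to 90 mm, the part to grip; 0.2 to 0.33 kg. Origin at the centre of the underside, z up along its axis. Starts upright on the bench; three to five of the six jars are there (None = absent). Belongs in pocket 5.
- jar6: glaze jar 6: squat white jar with a black band and a black screw cap; body 62 mm diameter, 48 mm tall, weighted at the foot; cap 40 mm diameter on top of it from 48 to 90 mm, the part to grip; 0.2 to 0.33 kg. Origin at the centre of the underside, z up along its axis. Starts upright on the bench; three to five of the six jars are there (None = absent). Belongs in pocket 6.
- pocket1 (a point): pocket 1 of the shaker tray (white pad on its floor, 1 white dot on the rim beside it): centre of the pocket's floor, on which a seated jar stands. Square, 70 mm wide inside, walls 6 mm thick rising 32 mm above the floor.
- pocket2 (a point): pocket 2 of the shaker tray (yellow pad on its floor, 2 white dots on the rim beside it): centre of the pocket's floor, on which a seated jar stands. Square, 70 mm wide inside, walls 6 mm thick rising 32 mm above the floor.
- pocket3 (a point): pocket 3 of the shaker tray (red pad on its floor, 3 white dots on the rim beside it): centre of the pocket's floor, on which a seated jar stands. Square, 70 mm wide inside, walls 6 mm thick rising 32 mm above the floor.
- pocket4 (a point): pocket 4 of the shaker tray (green pad on its floor, 4 white dots on the rim beside it): centre of the pocket's floor, on which a seated jar stands. Square, 70 mm wide inside, walls 6 mm thick rising 32 mm above the floor.
- pocket5 (a point): pocket 5 of the shaker tray (blue pad on its floor, 5 white dots on the rim beside it): centre of the pocket's floor, on which a seated jar stands. Square, 70 mm wide inside, walls 6 mm thick rising 32 mm above the floor.
- pocket6 (a point): pocket 6 of the shaker tray (black pad on its floor, 6 white dots on the rim beside it): centre of the pocket's floor, on which a seated jar stands. Square, 70 mm wide inside, walls 6 mm thick rising 32 mm above the floor.
- shaker: jar shaker fixed to the bench: grey base, blue six-pocket tray (origin under the tray's centre, on the bench). Pocket floors at 18 mm, rim at 50 mm above the bench. Two rows of three at 76 mm pitch: 1, 2, 3 in the near (-x) row from left (+y) to right, 4, 5, 6 likewise in the far row. On its right (y -119 to -185 mm) the grey drive housing, 56 mm high, with the orange hold-down cap.
- holddown_top (a point): centre of the flat top of the orange hold-down cap, an upright cylinder 36 mm in diameter (39 mm at its lowest 5 mm) and 40 mm tall, gripped from above by its sides; moves with the cap: 102 mm over the bench when down, 132 mm when up.
- holddown (a joint): height of the hold-down cap on its vertical slide, m: 0 fully down (tray locked, as at the start), 0.030 fully up (tray released). A snug fit holds it wherever it is left; moving it takes about 4 to 6 N.
- timer: bell timer that runs the shaker: white box 110 x 110 x 45 mm fixed to the bench, origin at the centre of its underside. Minute marks round the dial on its top: 0 at its own -x side, the others clockwise seen from above, 0.2 rad (11.5 degrees) per minute up to the top mark, 10; bold black marks at 0 and 10, a bold red mark at 4.
- dial_grip (a point): point on the dial's axis, 77 mm above the bench, at the height to grip. The dial is a black disc of 72 mm diameter (top at 55 mm) with a grey grip bar 64 mm long, 14 mm wide and reaching from 55 to 91 mm above the bench; the bar lies along this point's x axis, and the point's -x end carries the red pointer.
- dial (a joint): dial angle, rad, growing clockwise seen from above: 0 = pointer at 0 min (on the timer's own -x side), 0.2 per minute, 2.0 = top mark (10 min), stop at 2.4. Starts between 0 and 0.5. Turns with light even friction (0.06 N m) and stays where it is left; has to be re-gripped to turn it far.
- bowl: bystander, not to be moved: a white bowl 110 mm wide, 50 mm tall; origin at its underside
- cup: bystander, not to be moved: a terracotta cup 66 mm wide, 70 mm tall; origin at its underside
- beaker: bystander, not to be moved: a blue beaker 72 mm wide, 100 mm tall; origin at its underside
- brush: bystander, not to be moved: a glaze brush lying on the bench; origin at its underside
- tile: bystander, not to be moved: a terracotta test tile 100 x 60 x 12 mm; origin at its underside
- scraper: bystander, not to be moved: a spatula-like scraper lying on the bench; origin at its underside
There are look-alikes about, which are no part of the job. Leave any purple look-alike of the jar3 alone.

How it is judged:
By the outcome, as a careful person would: the job done as asked, in the order asked, and still so for the second after the job is handed in, with the robot touching nothing.
Of jar1, jar2, jar3, jar4, jar5, jar6 only 3 to 5 are there at a start; the rules pass over those that are not, and their reading is None.
At some moment in a run one of jar1, jar2, jar3, jar4, jar5, jar6 may be knocked a few centimetres aside while the robot is not near it.
Once in a run the grip may slacken for a moment while it holds something.
It also fails if it takes over 210 s, if anything falls off the work surface, if the arm or the gripper's body presses on something with over 40 N, if the wrist force passes 120 N, or if a joint passes its speed limit or range.

ROBOT

A 7-joint arm with a two-finger parallel gripper is mounted at the origin on the work surface. World frame = base frame: x ahead of the robot, y to its left, z up, the work surface at z = 0. Lengths are in m, angles in rad, forces in N, time in s.
With the tool pointing down it reaches from about 0.4 to 0.925 m from the base axis. Payload 5.6 kg.
Tool frame: the origin (TCP) lies at the very end of the fingers, on their centre line; the grasp point (between the pads) lies 19 mm behind it; z points along the fingers, y is the direction in which the jaws open and shut (so a half turn about z gives the same grasp; the last joint's range is limited). The gripper opens to 85 mm and grips with 20 to 120 N. Pads are 22 mm wide; open, the fingers measure 114 mm over their backs; the gripper's body (76 mm by 85 mm) begins 54 mm behind the grasp point. The pads swing forward as they close: fully open they stand 13 mm farther back than shut.
Start: joints at [1.086, 0.468, -0.012, 1.603, 0.006, 1.071, -0.056], TCP at [0.278, -0.588, 0.231] pointing down, gripper open.
Joint ranges: [-2.53, 2.53], [-0.31, 2.02], [-1.57, 1.55], [0.28, 2.44], [-1.29, 4.43], [0.15, 1.84], [-2.92, 2.92]. Speed limits (rad/s): [2.57, 2.57, 3.14, 3.14, 3.14, 3.14, 3.14].

INTERFACE

Orientations are given as a unit quaternion [w, x, y, z].
In Python, from station import * gives the robot as it stands. The module is installed in compiled form; this text tells all that it offers. Calls block until the motion is done:
- move_to(position, orientation): joint-space move of the TCP to a pose.
- move_straight(position, vel=0.15, frame=None, threshold=None): straight line of the TCP; frame=None keeps the orientation; vel is the mean speed in m/s. With threshold (N) it stops when the force on the tool has changed by that much, and returns True; else False.
- set_joints(angles): joint-space move.
- gripper_to(opening, force=None): finger opening in m; force is the grip in N (None keeps the last); returns when the fingers have stopped.
- pause(seconds).
- solve_ik(position, orientation): joint angles nearest the present ones, or None.
- get_obs(): the state.
- camera(name): name is "side" or "top" or "wrist"; returns a dict with "color" (400x640x3 uint8, red, green, blue), "camera_matrix" (3x3 intrinsics, pixels), "dist_coeffs" ([k1, k2, p1, p2, k3] as OpenCV has them; the pictures are not rectified), "R" (3x3) and "t" (3): a world point X has camera coordinates R X + t. Camera axes: x right, y down, z forward; pixel columns grow to the right and rows downward; lengths in m; the calibration is good to about 2 mm. A picture is of the moment at which its call begins. There is no depth.
A pose or a line that the arm cannot do raises PlanningError and nothing moves.
- close_job(): hands the job in, once; it reports no verdict.
The state is a dict: "t": time; "qpos": joint angles; "dq": joint speeds; "effort": joint torques, N m; "tool_pos": TCP position; "tcp_rot": TCP orientation; "wrist_force": force on the tool from outside, world axes, zero at the start; "ft_torque": the same for the moment, N m; "grip_width": finger opening in m.
Only numpy, scipy, OpenCV 4.12 (cv2) and the standard library are available. Lean on these libraries where they do the work, as an engineer would, in place of code of your own. Each camera call takes 0.05 s, during which the arm holds its last target.

## Working session

There is one attempt and no reset: what is moved stays moved. The work goes in short steps, each a Python script; the robot and the scene stay as the last script left them, time stands still between calls to the robot, and variables do not carry over. Pictures are saved under pics/ and viewed, and the job is handed in when it is done.

```bash
mkdir -p pics; ls; python3 - <<'E'
from station import *
import cv2
o=get_obs(); print(o)
for n in("top","side","wrist"):
    c=camera(n); cv2.imwrite(f"pics/a_{n}.png",c["color"][:,:,::-1]); print(n,c["camera_matrix"],c["dist_coeffs"],c["R"],c["t"])
E
```

```text
pics
{'t': 0.0, 'qpos': array([ 1.08602258,  0.46840283, -0.01159793,  1.60364355,  0.00600791,
        1.07136999, -0.05628966]), 'dq': array([-0.00088267, -0.00116738, -0.00059501,  0.00139564,  0.00150212,
        0.00159324,  0.0010401 ]), 'effort': array([ 1.47470569e-04, -5.32387340e+01,  2.16223608e-02, -2.51302475e+01,
        1.13721960e-02,  7.72076921e-03,  1.15521310e-06]), 'tool_pos': array([ 0.27759692, -0.5871214 ,  0.23031342]), 'tcp_rot': array([-8.55902883e-04,  9.75709059e-01,  2.19068553e-01, -2.60633500e-04]), 'wrist_force': array([0.5888464 , 1.2281475 , 1.06214273]), 'ft_torque': array([-0.0511283 ,  0.02091142,  0.00888253]), 'grip_width': 0.08547431610097762}
top [[453.35991965   0.         317.84453372]
 [  0.         453.35991965 195.99758007]
 [  0.           0.           1.        ]] [-0.01705541  0.          0.          0.          0.        ] [[-0.02492798 -0.99966541 -0.00690381]
 [-0.98668773  0.02571335 -0.16058065]
 [ 0.16070444  0.00280895 -0.98699858]] [0.03103879 0.57296983 1.24954355]
side [[431.39863642   0.         322.01186094]
 [  0.         431.39863642 202.34323823]
 [  0.           0.           1.        ]] [-0.02697565  0.          0.          0.          0.        ] [[-0.92644231 -0.37604787  0.0171067 ]
 [-0.27399997  0.64247905 -0.71564285]
 [ 0.25812527 -0.66768905 -0.69825688]] [0.50495203 0.204322   1.16526183]
wrist [[337.98292624   0.         321.88510841]
 [  0.         337.98292624 198.26336165]
 [  0.           0.           1.        ]] [0.01783479 0.         0.         0.         0.        ] [[ 4.28136826e-01 -9.03713866e-01  3.26047384e-04]
 [-8.62669693e-01 -4.08584493e-01  2.98093463e-01]
 [-2.69257978e-01 -1.27906060e-01 -9.54536631e-01]] [-0.64847269 -0.03937339  0.37831608]
```

View pics/a_top.png

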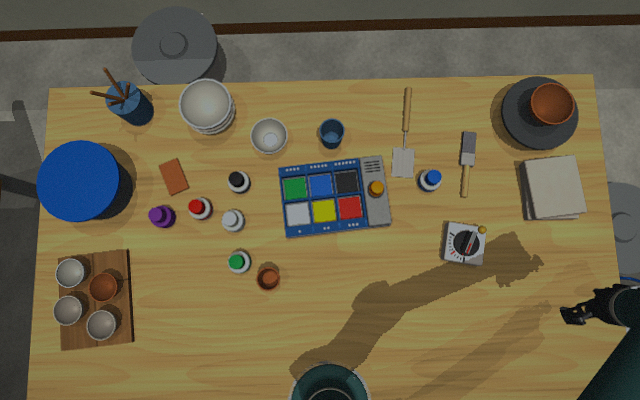

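View pics/a_side.png

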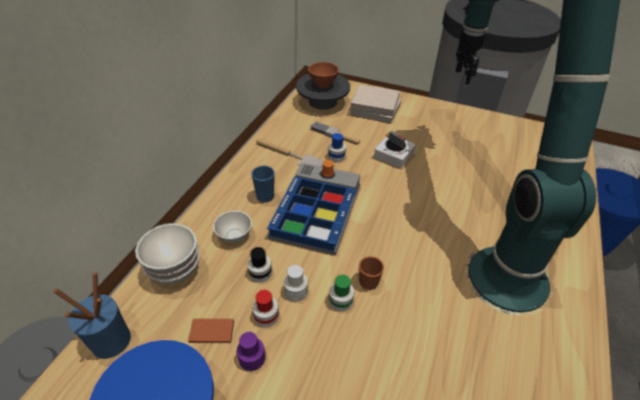

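View pics/a_wrist.png

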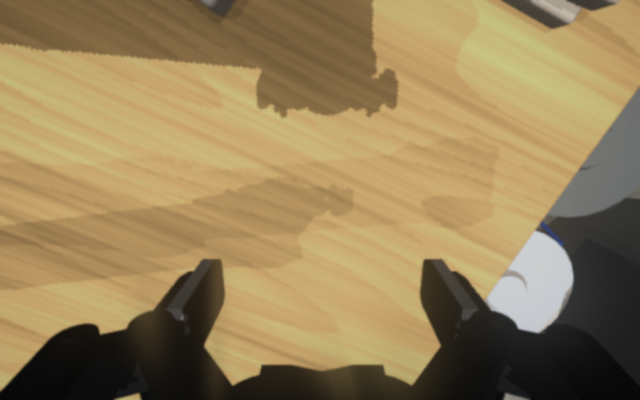

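```bash
python3 - <<'E'
import cv2
a=cv2.imread("pics/a_top.png")
cv2.imwrite("pics/a_top_l.png",cv2.resize(a[140:300,140:300],None,fx=3.7,fy=3.7,interpolation=cv2.INTER_CUBIC))
cv2.imwrite("pics/a_top_r.png",cv2.resize(a[140:280,270:500],None,fx=3.4,fy=3.4,interpolation=cv2.INTER_CUBIC))
E
```

```text
(no output)
```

View pics/a_top_l.png

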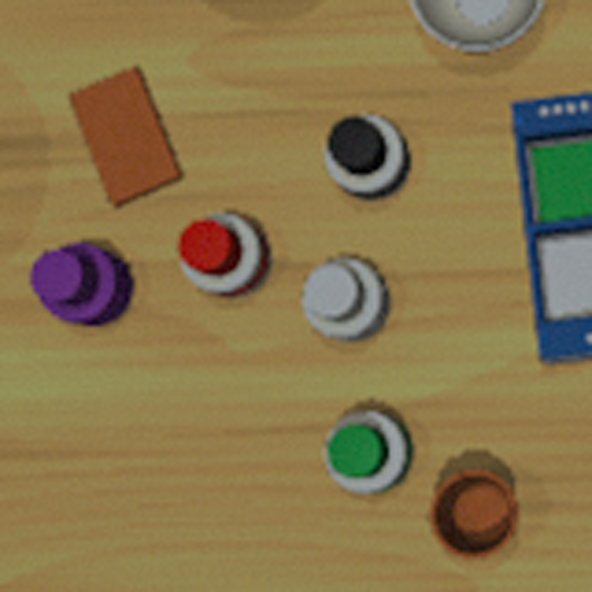

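View pics/a_top_r.png

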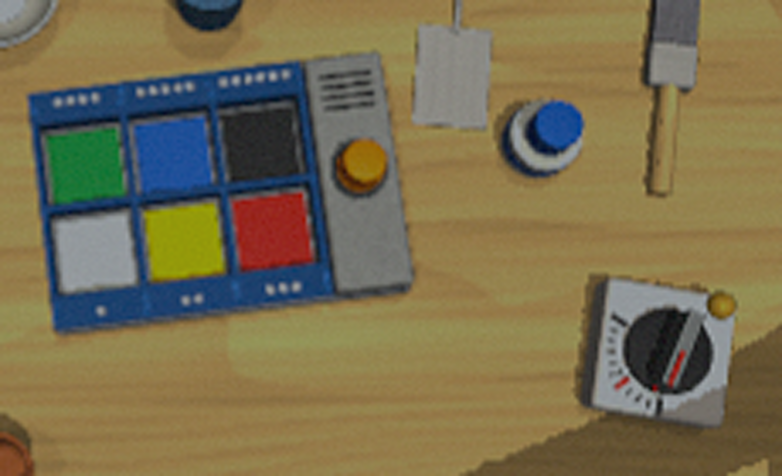

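```bash
cat > h.py <<'E'
from station import *
import numpy as np, cv2
from scipy.spatial.transform import Rotation as Rn
def ray(c,uv,z):
    p=cv2.undistortPoints(np.array([[uv]],float),c["camera_matrix"],c["dist_coeffs"])[0,0]
    R=np.array(c["R"]);t=np.array(c["t"]); o=-R.T@t; d=R.T@np.array([p[0],p[1],1]); 
    return o+d*(z-o[2])/d[2]
def down(yaw): # tool z down, tool x at heading yaw: R=Rz(yaw)*Rx(pi)
    q=(Rn.from_euler('z',yaw)*Rn.from_euler('x',np.pi)).as_quat(); return [q[3],q[0],q[1],q[2]]
def save(c,name,crop=None,f=1):
    a=c["color"][:,:,::-1]
    if crop: a=a[crop[1]:crop[3],crop[0]:crop[2]]
    cv2.imwrite("pics/"+name,cv2.resize(a,None,fx=f,fy=f,interpolation=cv2.INTER_CUBIC))
def masks(img,col):
    h=cv2.cvtColor(np.ascontiguousarray(img),cv2.COLOR_RGB2HSV); H,S,V=[h[:,:,i].astype(int) for i in range(3)]
    return {"red":(S>150)&((H<6)|(H>174))&(V>60),"green":(S>120)&(H>45)&(H<80)&(V>50),"blue":(S>140)&(H>100)&(H<118)&(V>60),
     "orange":(S>150)&(H>8)&(H<24)&(V>120),"yellow":(S>150)&(H>24)&(H<35)&(V>100),"black":(V<60),"white":(S<50)&(V>110),"gray":(S<50)&(V>60)}[col].astype(np.uint8)
def blobs(img,col,amin=40):
    m=cv2.morphologyEx(masks(img,col),cv2.MORPH_OPEN,np.ones((3,3),np.uint8))
    n,l,s,ce=cv2.connectedComponentsWithStats(m)
    return [(tuple(np.round(ce[i],1)),tuple(s[i])) for i in range(1,n) if s[i,4]>=amin]
E
python3 - <<'E'
from h import *
c=camera("top")
for n,uv,z in [("white",(230,218),.09),("red",(197,206),.09),("green",(237,261),.09),("black",(236,180),.09),("blue",(433,177),.09),("purple",(157,216),.09),
 ("p1",(298,213),.018),("p3",(350,208),.018),("p4",(295,188),.018),("p6",(347,183),.018),("cap",(377,187),.102),("dial",(467,242),.055),("timerTL",(449,222),.045),("timerBL",(445,260),.045),("timerBR",(482,263),.045),("bell",(482,229),.05),("cup",(268,279),.0),("bowl",(268,136),0),("beaker",(332,133),0)]:
    print(n,ray(c,uv,z).round(3))
for col in("red","green","blue","orange","yellow","black"): print(col,blobs(c["color"],col))
w=camera("wrist");R=w["R"];t=w["t"];o=get_obs()
q=o["tcp_rot"];T=Rn.from_quat([q[1],q[2],q[3],q[0]]).as_matrix()
cp=-R.T@t
print("cam in tool",T.T@(cp-o["tool_pos"]), "axes\n",(T.T@R.T).round(3))
for p,y in [((.45,.35,.2),0),((.45,.35,.2),1.57),((.45,.35,.2),-1.57),((.6,.05,.2),0),((.6,-.25,.2),0),((.6,-.25,.2),1.57),((.6,-.25,.2),-1.57),((.5,-.3,.2),np.pi)]:
    q=solve_ik(p,down(y)); print(p,y,None if q is None else np.round(q,2))
print(Rn.from_matrix(T).as_euler('xyz'))
E
```

```text
white [0.512 0.259 0.09 ]
red [0.547 0.35  0.09 ]
green [0.394 0.239 0.09 ]
black [0.617 0.243 0.09 ]
blue [ 0.612 -0.305  0.09 ]
purple [0.522 0.461 0.09 ]
p1 [0.53  0.075 0.018]
p3 [ 0.54  -0.076  0.018]
p4 [0.604 0.083 0.018]
p6 [ 0.615 -0.07   0.018]
cap [ 0.585 -0.146  0.102]
dial [ 0.431 -0.397  0.055]
timerTL [ 0.489 -0.353  0.045]
timerBL [ 0.383 -0.335  0.045]
timerBR [ 0.372 -0.437  0.045]
bell [ 0.467 -0.443  0.05 ]
cup [0.343 0.166 0.   ]
bowl [0.769 0.163 0.   ]
beaker [ 0.773 -0.031  0.   ]
red [((np.float64(349.6), np.float64(207.7)), (np.int32(339), np.int32(197), np.int32(22), np.int32(22), np.int32(420))), ((np.float64(195.4), np.float64(206.0)), (np.int32(189), np.int32(200), np.int32(14), np.int32(13), np.int32(152)))]
green [((np.float64(294.7), np.float64(188.4)), (np.int32(284), np.int32(178), np.int32(22), np.int32(22), np.int32(406))), ((np.float64(235.8), np.float64(261.5)), (np.int32(229), np.int32(255), np.int32(14), np.int32(14), np.int32(161)))]
blue [((np.float64(77.4), np.float64(180.7)), (np.int32(36), np.int32(141), np.int32(83), np.int32(81), np.int
[... 4457 characters left out ...]
564209 -0.00147293 -0.14252771] axes
 [[ 0.001 -0.955 -0.298]
 [ 1.     0.     0.002]
 [-0.002 -0.298  0.955]]
(0.45, 0.35, 0.2) 0 [ 0.08  0.66 -1.11  1.78  0.65  1.13 -2.83]
(0.45, 0.35, 0.2) 1.57 [-0.05  0.54 -0.9   1.79  0.49  1.05 -1.13]
(0.45, 0.35, 0.2) -1.57 [ 0.16  0.81 -1.32  1.78  0.83  1.25  1.75]
(0.6, 0.05, 0.2) 0 [ 0.13  0.45 -0.35  1.74  0.18  0.99 -1.86]
(0.6, -0.25, 0.2) 0 [ 0.4   0.5  -0.07  1.63  0.04  1.01 -1.26]
(0.6, -0.25, 0.2) 1.57 [ 0.6   0.53 -0.36  1.61  0.21  1.04  0.18]
(0.6, -0.25, 0.2) -1.57 [ 0.16  0.5   0.25  1.65 -0.14  1.01 -2.68]
(0.5, -0.3, 0.2) 3.141592653589793 [ 0.98  0.48 -0.65  1.77  0.34  1.01  1.77]
[-3.14074870e+00  4.95671376e-05  4.41747546e-01]
```

```bash
python3 - <<'E'
from h import *
move_to([0.585,-0.148-0.0756,0.23],down(np.pi/2))
o=get_obs();print(o["t"],o["tool_pos"],o["qpos"].round(2))
c=camera("wrist");save(c,"b1.png");print(-c["R"].T@c["t"])
E
```

```text
1.9917 [ 0.58423366 -0.22581488  0.2298492 ] [ 0.6   0.47 -0.38  1.65  0.19  1.07  0.15]
[ 0.58353073 -0.14847654  0.37242574]
```

View pics/b1.png

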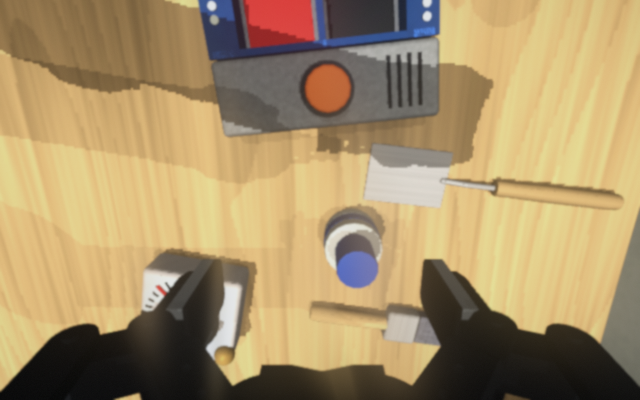

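```bash
python3 - <<'E'
from h import *
c=camera("wrist");o=get_obs();print(o["t"],o["tool_pos"],o["wrist_force"])
for b in blobs(c["color"],"orange",300):
    print(b, ray(c,b[0],.102), ray(c,b[0],.062))
for b in blobs(c["color"],"blue",300): print(b, ray(c,b[0],.09))
t=camera("top")
for b in blobs(t["color"],"orange",60): print(b, ray(t,b[0],.102))
s=camera("side")
save(s,"b1s.png",(240,60,440,260),3)
for b in blobs(s["color"],"orange",30): print(b, ray(s,b[0],.09))
E
```

```text
2.0917 [ 0.58434549 -0.2254572   0.2298685 ] [0.18838616 0.50187027 0.21110501]
((np.float64(327.4), np.float64(88.2)), (np.int32(305), np.int32(65), np.int32(46), np.int32(48), np.int32(1707))) [ 0.587827   -0.14595018  0.102     ] [ 0.58846017 -0.14558743  0.062     ]
((np.float64(398.1), np.float64(27.7)), (np.int32(331), np.int32(0), np.int32(105), np.int32(45), np.int32(1234))) [ 0.64111101 -0.10295642  0.09      ]
((np.float64(541.6), np.float64(109.3)), (np.int32(537), np.int32(105), np.int32(10), np.int32(9), np.int32(72))) [ 0.79621369 -0.62208603  0.102     ]
((np.float64(172.8), np.float64(176.1)), (np.int32(159), np.int32(159), np.int32(28), np.int32(35), np.int32(617))) [0.63069984 0.41582908 0.102     ]
((np.float64(376.9), np.float64(186.6)), (np.int32(371), np.int32(181), np.int32(12), np.int32(12), np.int32(112))) [ 0.58640342 -0.14625611  0.102     ]
((np.float64(269.5), np.float64(277.0)), (np.int32(263), np.int32(272), np.int32(14), np.int32(11), np.int32(128))) [0.34956705 0.15031253 0.102     ]
((np.float64(319.2), np.float64(71.8)), (np.int32(316), np.int32(70), np.int32(8), np.int32(5), np.int32(32))) [ 0.84449988 -0.70255895  0.09      ]
((np.float64(327.9), np.float64(163.0)), (np.int32(324), np.int32(160), np.int32(9), np.int32(7), np.int32(54))) [ 0.59115303 -0.15891492  0.09      ]
((np.float64(211.2), np.float64(330.0)), (np.int32(190), np.int32(320), np.int32(43), np.int32(21), np.int32(842))) [0.61412057 0.47931455 0.09      ]
```

```bash
python3 - <<'E'
from h import *
Q=down(np.pi/2)
gripper_to(0.065,60)
move_to([0.588,-0.146,0.16],Q)
o=get_obs();print(o["t"],o["tool_pos"])
print(move_straight([0.588,-0.146,0.071],vel=0.08,threshold=15))
o=get_obs();print(o["t"],o["tool_pos"],o["wrist_force"])
gripper_to(0.03,60)
o=get_obs();print(o["t"],o["tool_pos"],o["wrist_force"],o["grip_width"])
print(move_straight([0.588,-0.146,0.106],vel=0.03,threshold=18))
o=get_obs();print(o["t"],o["tool_pos"],o["wrist_force"],o["grip_width"])
s=camera("side"); save(s,"b2s.png",(240,60,440,260),3)
E
```

```text
3.0333 [ 0.58796425 -0.14521218  0.15948353]
False
4.2917 [ 0.5884534  -0.14605469  0.07157615] [ 0.37532255  0.09836234 -0.22491595]
4.6667 [ 0.58882319 -0.14609283  0.07184523] [0.42135712 0.02436757 4.47238732] 0.034750466578695995
True
5.65 [ 0.58881302 -0.14608477  0.10190573] [ 1.16147304  0.37180605 -0.35960489] 0.0346271972633129
```

View pics/b2s.png

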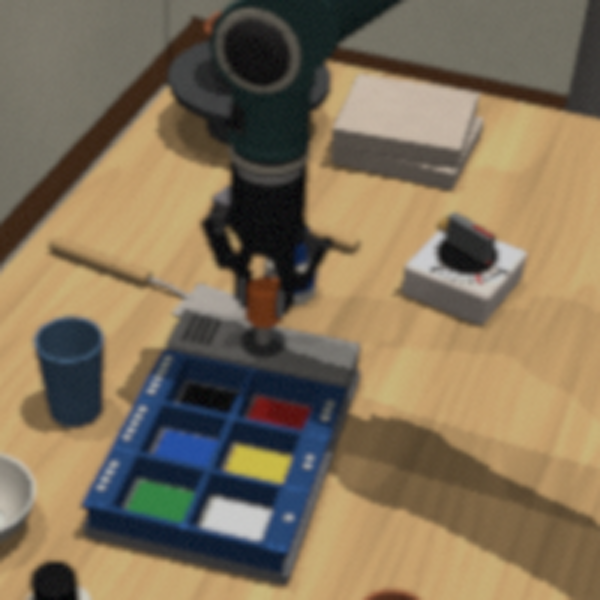

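```bash
python3 - <<'E'
from h import *
Q=down(np.pi/2)
gripper_to(0.06)
o=get_obs(); p=o["tool_pos"]
move_straight([p[0],p[1],0.20],vel=0.2)
s=camera("wrist")
for b in blobs(s["color"],"orange",300): print(b)
move_to([0.572,0.0-0.0756,0.25],Q); pause(.2)
o=get_obs();print(o["t"],o["tool_pos"])
c=camera("wrist");save(c,"b3.png")
for col in("red","green","yellow","blue","black","orange"):
  for b in blobs(c["color"],col,300): print(col,b, ray(c,b[0],.018))
t=camera("top")
for col in("red","green","yellow","blue","black"):
  for b in blobs(t["color"],col,60):
    if 260<b[0][0]<390 and 165<b[0][1]<220: print("T",col,b, ray(t,b[0],.018))
E
```

```text
((np.float64(322.5), np.float64(204.8)), (np.int32(299), np.int32(173), np.int32(48), np.int32(64), np.int32(2246)))
7.4 [ 0.57141266 -0.07691446  0.2486005 ]
red ((np.float64(297.4), np.float64(161.1)), (np.int32(268), np.int32(133), np.int32(59), np.int32(57), np.int32(2789))) [ 0.54277247 -0.0733512   0.018     ]
green ((np.float64(359.1), np.float64(16.8)), (np.int32(329), np.int32(0), np.int32(59), np.int32(37), np.int32(1957))) [0.60704553 0.07053061 0.018     ]
blue ((np.float64(401.7), np.float64(62.5)), (np.int32(341), np.int32(0), np.int32(86), np.int32(138), np.int32(2519))) [0.65202865 0.02869436 0.018     ]
blue ((np.float64(362.7), np.float64(81.8)), (np.int32(331), np.int32(49), np.int32(61), np.int32(66), np.int32(3369))) [0.61280673 0.01021938 0.018     ]
black ((np.float64(384.6), np.float64(146.4)), (np.int32(374), np.int32(127), np.int32(19), np.int32(39), np.int32(555))) [ 0.6393506  -0.05705461  0.018     ]
black ((np.float64(494.2), np.float64(367.0)), (np.int32(359), np.int32(315), np.int32(261), np.int32(85), np.int32(10792))) [ 0.8036054  -0.35714009  0.018 
[... 905 characters left out ...]
.int32(21), np.int32(326))) [ 0.54031188 -0.06853479  0.018     ]
T green ((np.float64(294.7), np.float64(188.4)), (np.int32(284), np.int32(178), np.int32(22), np.int32(22), np.int32(405))) [0.60252456 0.08376501 0.018     ]
T yellow ((np.float64(317.4), np.float64(211.4)), (np.int32(313), np.int32(202), np.int32(10), np.int32(20), np.int32(165))) [0.53289968 0.01892859 0.018     ]
T blue ((np.float64(308.3), np.float64(169.9)), (np.int32(279), np.int32(162), np.int32(64), np.int32(15), np.int32(390))) [0.65691874 0.04271251 0.018     ]
T blue ((np.float64(320.2), np.float64(186.9)), (np.int32(308), np.int32(175), np.int32(24), np.int32(26), np.int32(476))) [0.60503331 0.00893011 0.018     ]
```

View pics/b3.png

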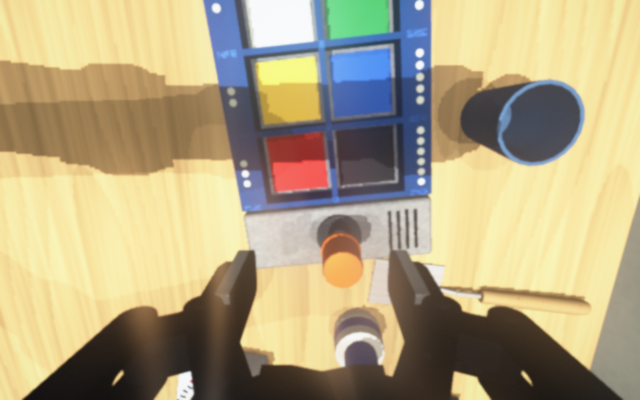

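```bash
python3 - <<'E'
from h import *
Q=down(np.pi/2)
move_to([0.568,0.06-0.0756,0.27],Q); pause(.2)
o=get_obs();print(o["t"],o["tool_pos"])
c=camera("wrist");save(c,"b4.png");np.savez("b4.npz",img=c["color"],K=c["camera_matrix"],d=c["dist_coeffs"],R=c["R"],t=c["t"])
E
```

```text
8.0583 [ 0.56782982 -0.01721848  0.26935004]
```

View pics/b4.png

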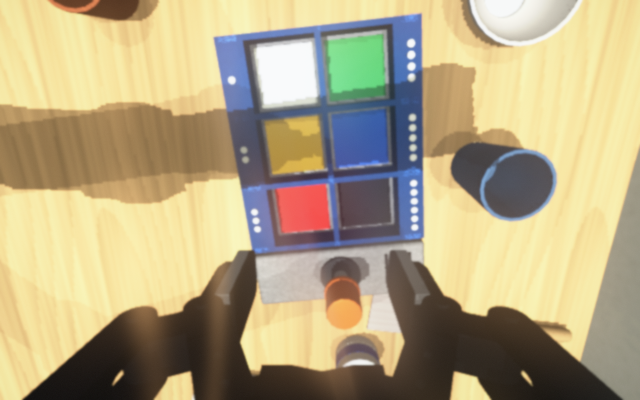

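```bash
python3 - <<'E'
from h import *
z=np.load("b4.npz");c=dict(color=z["img"],camera_matrix=z["K"],dist_coeffs=z["d"],R=z["R"],t=z["t"])
h=cv2.cvtColor(np.ascontiguousarray(c["color"]),cv2.COLOR_RGB2HSV).astype(int);H,S,V=h[...,0],h[...,1],h[...,2]
for uv in [(285,73),(357,65),(295,145),(360,138),(303,207),(367,203),(330,75),(249,75)]: print(uv,h[uv[1],uv[0]])
def reg(m,x0,y0,x1,y1):
    k=np.zeros_like(m,np.uint8);k[y0:y1,x0:x1]=m[y0:y1,x0:x1];return cv2.morphologyEx(k,cv2.MORPH_OPEN,np.ones((3,3),np.uint8))
M={1:reg((S<40)&(V>215),250,35,322,115),4:reg((H>45)&(H<80)&(S>90),318,25,395,110),3:reg(((H<8)|(H>172))&(S>120),268,175,335,245),2:reg((H>15)&(H<30)&(S>120),258,108,330,182),5:reg((H>100)&(H<120)&(S>170)&(V>95)*1,330,100,392,175)}
P={}
for k,m in M.items():
    cs=max(cv2.findContours(m,cv2.RETR_EXTERNAL,cv2.CHAIN_APPROX_NONE)[0],key=cv2.contourArea)
    r=cv2.minAreaRect(cs);mo=cv2.moments(cs);ce=(mo["m10"]/mo["m00"],mo["m01"]/mo["m00"])
    und=ray(c,r[0],.018); P[k]=und
    print(k,np.round(r[0],1),np.round(r[1],1),round(r[2],1),np.round(ce,1),und.round(4),ray(c,ce,.018).round(4))
mod={1:(-.038,.076),2:(-.038,0),3:(-.038,-.076),4:(.038,.076),5:(.038,0)}
ks=[1,3,4]
A=np.array([mod[k] for k in ks]);B=np.array([P[k][:2] for k in ks])
a0=A.mean(0);b0=B.mean(0);Hm=(A-a0).T@(B-b0);U,_,Vt=np.linalg.svd(Hm);R=Vt.T@np.diag([1,np.linalg.det(Vt.T@U.T)])@U.T;t=b0-R@a0
print("yaw",np.arctan2(R[1,0],R[0,0]),"t",t,"scale",np.linalg.norm(P[1]-P[3]),np.linalg.norm(P[1]-P[4]))
for k,p in P.items(): print(k,(R@np.array(mod[k])+t-p[:2]).round(4))
for s in (1,-1):
  print("holddown pred", R@np.array([0,-.152])+t)
# dots at z=.05
for b in blobs(c["color"],"white",20):
    if 200<b[0][0]<440 and b[1][4]<150: print("dot",b[0],b[1][4],((R.T@(ray(c,b[0],.05)[:2]-t))*1000).round(1))
np.savez("tray.npz",R=R,t=t)
E
```

```text
(285, 73) [105   2 251]
(357, 65) [ 66 122 222]
(295, 145) [ 21 155 179]
(360, 138) [111 152 166]
(303, 207) [  1 162 243]
(367, 203) [162  37  90]
(330, 75) [ 66 102 175]
(249, 75) [117  49 105]
1 [286.4  73.8] [61.  57.2] 83.7 [286.6  73.5] [0.5283 0.0787 0.018 ] [0.5285 0.0791 0.018 ]
4 [356.2  67.2] [60.5 56.7] 85.0 [356.2  67.4] [0.6043 0.0854 0.018 ] [0.6043 0.0851 0.018 ]
3 [302.4 208.5] [44.6 50.4] 84.6 [302.8 208. ] [ 0.5427 -0.077   0.018 ] [ 0.5432 -0.0765  0.018 ]
2 [294.4 144.8] [52.8 52.9] 83.4 [294.5 144.8] [0.535  0.0014 0.018 ] [0.5351 0.0014 0.018 ]Traceback (most recent call last):
  File "<stdin>", line 10, in <module>
ValueError: max() iterable argument is empty
```

```bash
python3 - <<'E'
from h import *
P={1:(.5284,.0788),4:(.6043,.0852),3:(.5428,-.0734),2:(.5350,.0014+.0008)}
mod={1:(-.038,.076),2:(-.038,0),3:(-.038,-.076),4:(.038,.076),5:(.038,0),6:(.038,-.076)}
ks=[1,2,3,4]
A=np.array([mod[k] for k in ks]);B=np.array([P[k] for k in ks])
a0=A.mean(0);b0=B.mean(0);Hm=(A-a0).T@(B-b0);U,_,Vt=np.linalg.svd(Hm);R=Vt.T@np.diag([1,np.linalg.det(Vt.T@U.T)])@U.T;t=b0-R@a0
print("yaw",np.arctan2(R[1,0],R[0,0]),"t",t)
for k,p in P.items(): print(k,(R@np.array(mod[k])+t-p).round(4))
for k in mod: print(k,(R@np.array(mod[k])+t).round(4))
print("hd",R@np.array([0,-.152])+t)
np.savez("tray.npz",R=R,t=t,P=np.array([R@np.array(mod[k])+t for k in range(1,7)]))
E
```

```text
yaw 0.09272813657843776 t [0.57330268 0.00604094]
1 [ 0.     -0.0006]
4 [-0.0002  0.    ]
3 [-0.0003  0.0002]
2 [0.0005 0.0003]
1 [0.5284 0.0782]
2 [0.5355 0.0025]
3 [ 0.5425 -0.0732]
4 [0.6041 0.0852]
5 [0.6111 0.0096]
6 [ 0.6182 -0.0661]
hd [ 0.58737717 -0.14530604]
```

```bash
cat >> h.py <<'E'
Q=down(np.pi/2)
def look(xy,col,z=0.22,name=None):
    move_to([xy[0],xy[1]-0.0756,z],Q); pause(.1)
    c=camera("wrist")
    if name: save(c,name)
    cp=-c["R"].T@c["t"]
    x=np.array([xy[0],xy[1],.09]); X=c["R"]@x+c["t"]; e=cv2.projectPoints(x.reshape(1,1,3),cv2.Rodrigues(c["R"])[0],np.array(c["t"]),c["camera_matrix"],c["dist_coeffs"])[0].ravel()
    bs=[b for b in blobs(c["color"],col,250) if np.hypot(b[0][0]-e[0],b[0][1]-e[1])<90]
    print("t",get_obs()["t"],"exp",e.round(0)); out=[]
    for b in bs:
        print("  ",[float(x) for x in b[0]],[int(x) for x in b[1]],ray(c,b[0],.09)[:2].round(4)); out.append(ray(c,b[0],.09)[:2])
    return c,bs,out
def st(m=""):
    o=get_obs();print(m,"t%.2f"%o["t"],"p",o["tool_pos"].round(4),"F",o["wrist_force"].round(1),"w%.4f"%o["grip_width"])
    return o
def grasp(xy,z=.055):
    gripper_to(.065,80)
    move_straight([xy[0],xy[1],.14],vel=.3)
    print("touch",move_straight([xy[0],xy[1],z],vel=.1,threshold=12)); st("down")
    gripper_to(.03,80); st("grip")
    move_straight([xy[0],xy[1],.235],vel=.2); st("up")
E
python3 - <<'E'
from h import *
c,bs,out=look((.512,.255),"white",name="c1.png")
E
```

```text
t 9.1083 exp [321.  91.]
   [321.1, 80.1] [287, 44, 69, 73, 4056] [0.5124 0.2628]
```

View pics/c1.png

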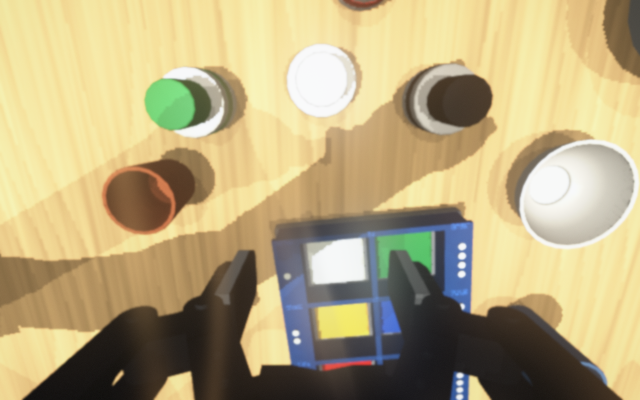

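```bash
python3 - <<'E'
from h import *
grasp((.5124,.2623))
c=camera("wrist");save(c,"c2.png")
P=np.load("tray.npz")["P"]
p=P[0]; move_straight([p[0],p[1],.21],vel=.25); st("over")
s=camera("side");save(s,"c2s.png",(240,120,440,320),3)
E
```

```text
touch False
down t10.87 p [0.5129 0.2626 0.0556] F [-0.5 -1.2  0.2] w0.0652
grip t11.22 p [0.5131 0.2626 0.056 ] F [-0.7 -0.4  5.7] w0.0386
up t12.27 p [0.5116 0.2616 0.2335] F [ 0.1 -0.3 -2.6] w0.0384
over t13.22 p [0.5282 0.08   0.2101] F [-0.9  0.5 -1.5] w0.0384
```

View pics/c2.png

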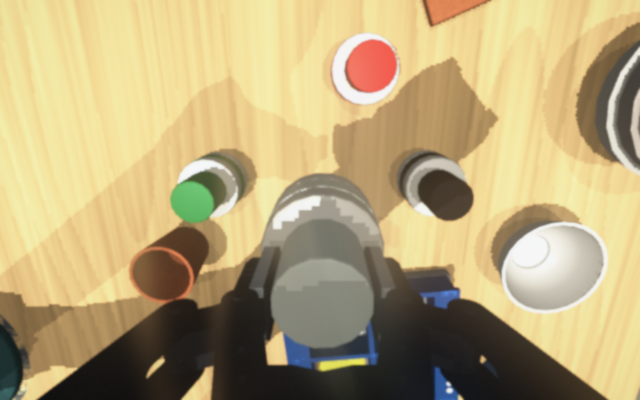

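View pics/c2s.png

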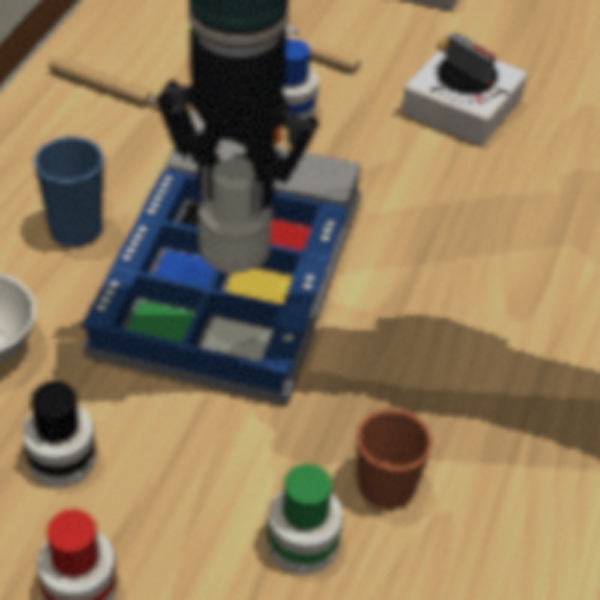

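```bash
cat >> h.py <<'E'
def place(k,z=.055,zf=.018,opn=.058):
    P=np.load("tray.npz")["P"]; p=P[k-1]
    move_straight([p[0],p[1],.145],vel=.2); pause(.15); st("pre")
    move_straight([p[0],p[1],z+zf+.012],vel=.06,threshold=12); st("in")
    print("touch",move_straight([p[0],p[1],z+zf-.0015],vel=.03,threshold=8)); st("low")
    gripper_to(opn); st("open")
    move_straight([p[0],p[1],.17],vel=.2); st("clear")
E
python3 - <<'E'
from h import *
place(1)
c=camera("wrist");save(c,"c3.png")
s=camera("side");save(s,"c3s.png",(240,120,440,320),3)
E
```

```text
pre t13.89 p [0.5296 0.079  0.1466] F [ 0.3 -0.3 -2.3] w0.0383
in t15.04 p [0.5287 0.0783 0.0854] F [ 0.6 -0.  -2.1] w0.0379
touch True
low t15.45 p [0.5287 0.0781 0.0739] F [-0.2 -0.3  5.3] w0.0379
open t15.78 p [0.5277 0.0779 0.0731] F [-0.1  0.5  0. ] w0.0580
clear t16.41 p [0.5279 0.0778 0.1693] F [-0.5 -0.4  0.4] w0.0581
```

View pics/c3.png

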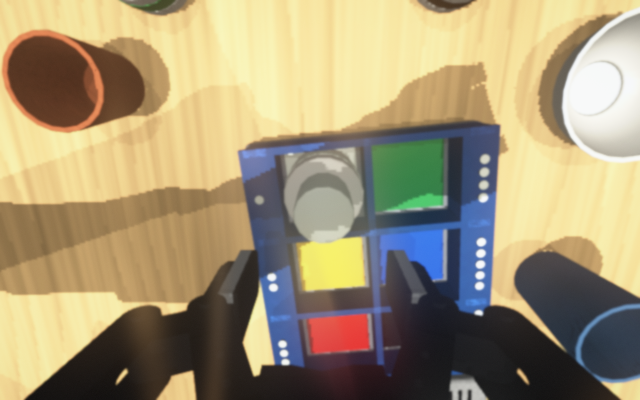

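View pics/c3s.png

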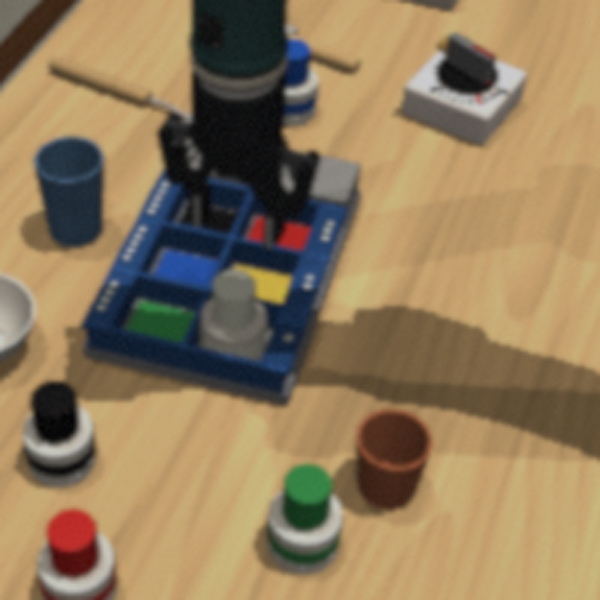

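```bash
python3 - <<'E'
from h import *
c,bs,out=look((.546,.352),"red",name="d1.png")
E
```

```text
t 17.4917 exp [322.  89.]
   [340.0, 66.9] [320, 55, 32, 32, 250] [0.5595 0.3679]
```

View pics/d1.png

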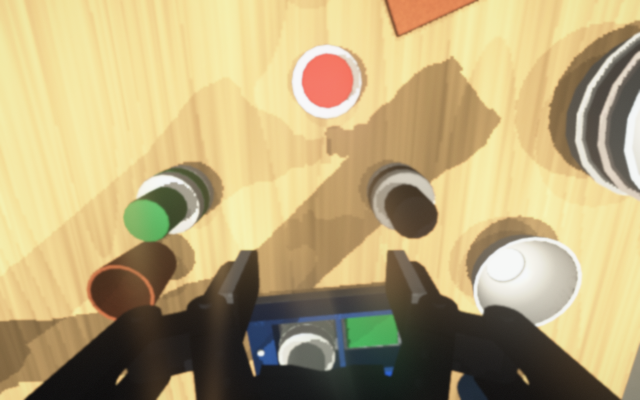

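```bash
sed -i 's/"red":(S>150)/"red":(S>105)/; s/"green":(S>120)/"green":(S>95)/; s/"blue":(S>140)&(H>100)/"blue":(S>130)\&(H>100)/' h.py; python3 - <<'E'
from h import *
c,bs,out=look((.546,.352),"red")
p=max(zip(bs,out),key=lambda q:q[0][1][4])[1]
if abs(p[0]-.55)<.02 and abs(p[1]-.357)<.02:
    grasp(p)
    c=camera("wrist");save(c,"d2.png")
    P=np.load("tray.npz")["P"]; move_straight([P[2][0],P[2][1],.22],vel=.3); st("over")
    c=camera("wrist");save(c,"d3.png")
    place(3)
    c=camera("wrist");save(c,"d4.png")
    s=camera("side");save(s,"d4s.png",(240,120,440,320),3)
E
```

```text
t 17.8917 exp [323.  94.]
   [327.8, 84.5] [303, 59, 50, 52, 2055] [0.5499 0.3586]
touch False
down t19.67 p [0.5503 0.3591 0.0556] F [0.1 0.5 0.6] w0.0652
grip t20.02 p [0.5506 0.359  0.0561] F [ 0.1 -0.8  5.6] w0.0384
up t21.07 p [0.5491 0.3578 0.2332] F [-0.6 -0.4 -3. ] w0.0386
over t22.71 p [ 0.5425 -0.0714  0.2201] F [ 0.1  0.4 -3.2] w0.0385
pre t23.43 p [ 0.5439 -0.0729  0.1467] F [-0.1 -0.8 -3.1] w0.0383
in t24.58 p [ 0.5429 -0.0731  0.0854] F [-0.8 -0.4 -3.4] w0.0384
touch True
low t24.99 p [ 0.5428 -0.0733  0.074 ] F [0.2 0.4 5.7] w0.0382
open t25.32 p [ 0.5417 -0.0733  0.0731] F [-0.2  0.  -0.5] w0.0582
clear t25.95 p [ 0.5418 -0.0734  0.1693] F [-0.2  0.1 -0.1] w0.0583
```

View pics/d4.png

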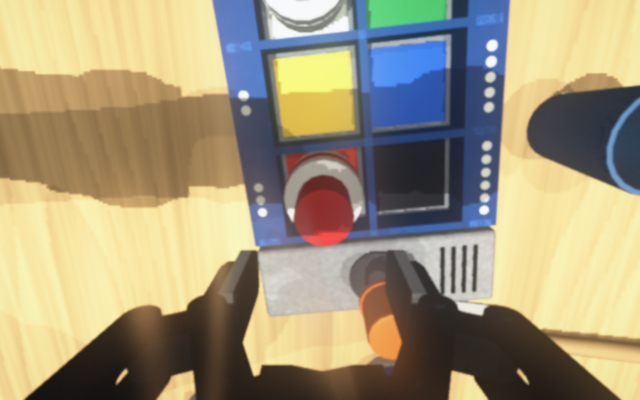

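View pics/d4s.png

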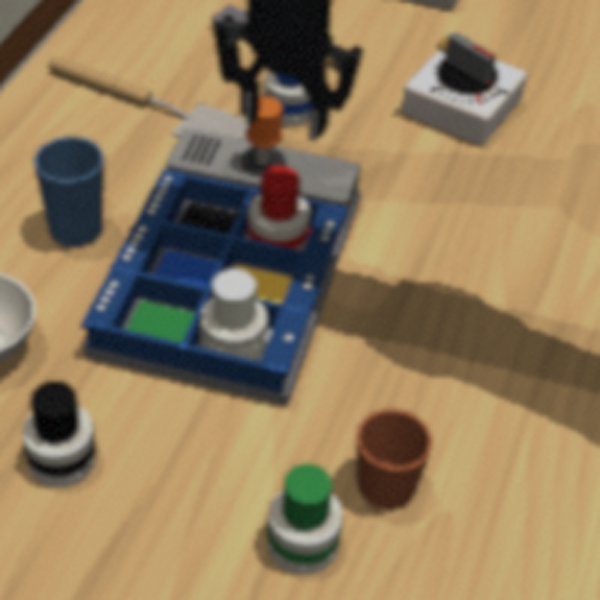

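```bash
python3 - <<'E'
from h import *
st()
c,bs,out=look((.397,.242),"green",name="e1.png")
p=max(zip(bs,out),key=lambda q:q[0][1][4])[1]
if abs(p[0]-.397)<.015 and abs(p[1]-.242)<.02:
    grasp(p)
    P=np.load("tray.npz")["P"]; move_straight([P[3][0],P[3][1],.22],vel=.3); st("over")
    place(4)
    c=camera("wrist");save(c,"e4.png")
    s=camera("side");save(s,"e4s.png",(240,120,440,320),3)
E
```

```text
t26.05 p [ 0.5413 -0.0732  0.1683] F [-0.1  0.  -0.1] w0.0579
t 27.3 exp [322.  93.]
   [318.4, 87.7] [295, 63, 48, 51, 1920] [0.3945 0.2455]
touch False
down t29.07 p [0.3949 0.2458 0.0555] F [-0.6 -1.   0.4] w0.0652
grip t29.42 p [0.3951 0.2458 0.0558] F [-1.5 -0.1  4.6] w0.0382
up t30.47 p [0.3938 0.2449 0.2339] F [ 0.5  0.4 -3.3] w0.0382
over t31.50 p [0.6026 0.087  0.2195] F [-0.4 -0.1 -2.6] w0.0384
pre t32.17 p [0.6052 0.0859 0.1471] F [ 0.3  0.1 -2.9] w0.0385
in t33.33 p [0.6045 0.0854 0.0855] F [-0.4 -0.1 -2.3] w0.0379
touch True
low t33.73 p [0.6044 0.0851 0.0739] F [ 1.  -0.3  4.2] w0.0380
open t34.06 p [0.6033 0.0849 0.0728] F [0.  0.4 0.8] w0.0580
clear t34.69 p [0.6035 0.0848 0.1692] F [-0.4  0.7 -1.2] w0.0581
```

View pics/e1.png

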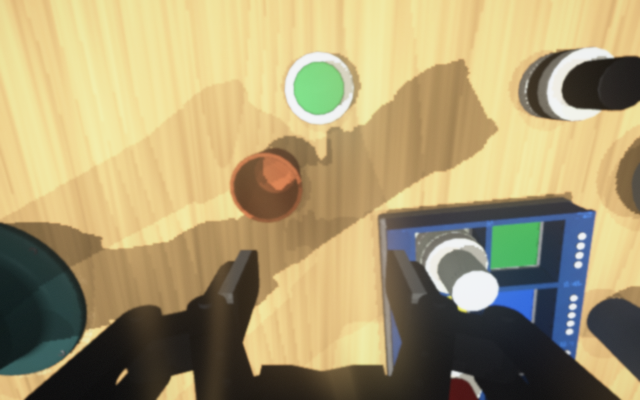

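View pics/e4s.png

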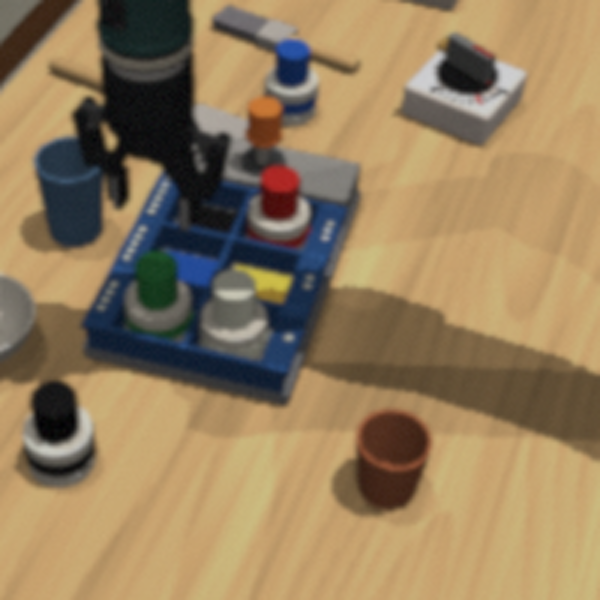

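```bash
python3 - <<'E'
from h import *
c,bs,out=look((.612,-.303),"blue",name="f1.png")
p=max(zip(bs,out),key=lambda q:q[0][1][4])[1]
if abs(p[0]-.612)<.02 and abs(p[1]+.303)<.02:
    grasp(p)
    c=camera("wrist");save(c,"f2.png")
E
```

```text
t 36.65 exp [322.  97.]Traceback (most recent call last):
  File "<stdin>", line 3, in <module>
ValueError: max() iterable argument is empty
```

View pics/f1.png

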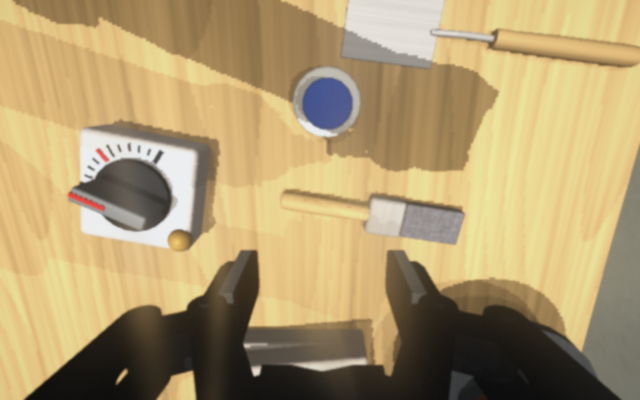

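```bash
sed -i 's/"blue":(S>130)&(H>100)&(H<118)/"blue":(S>100)\&(H>100)\&(H<130)/' h.py; python3 - <<'E'
from h import *
c,bs,out=look((.612,-.303),"blue")
p=max(zip(bs,out),key=lambda q:q[0][1][4])[1]
if abs(p[0]-.616)<.02 and abs(p[1]+.306)<.02:
    grasp(p)
    P=np.load("tray.npz")["P"]; 
    move_straight([P[4][0],P[4][1],.235],vel=.3); st("over")
    s=camera("side");save(s,"f3s.png",(240,120,440,320),3)
    place(5)
    c=camera("wrist");save(c,"f4.png")
    s=camera("side");save(s,"f4s.png",(240,120,440,320),3)
E
```

```text
t 37.05 exp [323.  94.]
   [327.7, 99.7] [305, 76, 47, 49, 1817] [ 0.6157 -0.307 ]
touch False
down t38.80 p [ 0.6163 -0.3071  0.0557] F [-0.5 -0.3 -0.6] w0.0649
grip t39.15 p [ 0.6165 -0.3073  0.0561] F [ 0.2 -0.5  4.9] w0.0385
up t40.20 p [ 0.6146 -0.3068  0.2331] F [-0.5  0.5 -3.6] w0.0385
over t41.41 p [0.6111 0.0073 0.2346] F [-0.  -1.1 -2.8] w0.0385
pre t42.21 p [0.6125 0.0095 0.1469] F [ 0.8  0.2 -2. ] w0.0382
in t43.36 p [0.6115 0.0096 0.0855] F [ 1.4  0.5 -3.3] w0.0383
touch True
low t43.77 p [0.6114 0.0095 0.0741] F [-1.5 -0.   4.8] w0.0383
open t44.09 p [0.6104 0.0093 0.0729] F [-0.  -0.7 -0.1] w0.0579
clear t44.73 p [0.6105 0.0092 0.1692] F [ 0.2 -0.4 -1. ] w0.0582
```

View pics/f4.png

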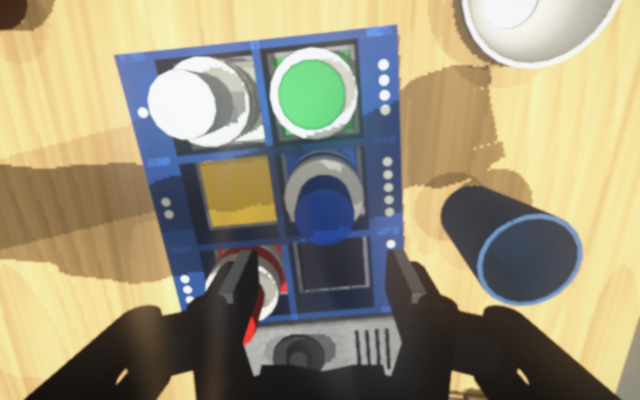

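View pics/f4s.png

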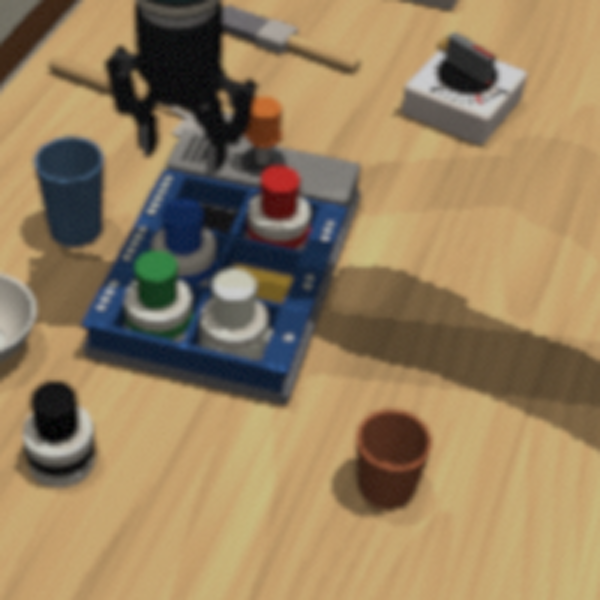

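```bash
python3 - <<'E'
from h import *
c,bs,out=look((.616,.246),"black",name="g1.png")
E
```

```text
t 45.6833 exp [323.  91.]
```

View pics/g1.png

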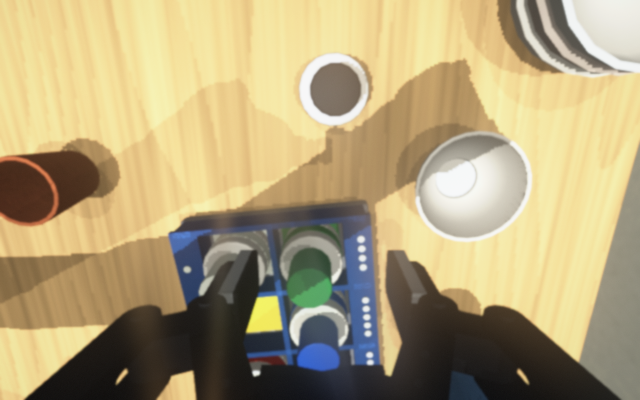

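```bash
sed -i 's/"black":(V<60)/"black":(V<115)\&(S<110)/' h.py; python3 - <<'E'
from h import *
c,bs,out=look((.616,.246),"black")
ok=[(b,o) for b,o in zip(bs,out) if 1200<b[1][4]<2800]
p=ok[0][1] if len(ok)==1 else (0,0)
if abs(p[0]-.624)<.02 and abs(p[1]-.249)<.02:
    grasp(p)
    P=np.load("tray.npz")["P"]; 
    move_straight([P[5][0],P[5][1],.235],vel=.3); st("over")
    place(6)
    s=camera("side");save(s,"g4s.png",(240,120,440,320),3)
    move_to([.572,-.0756,.28],Q); pause(.1)
    c=camera("wrist");save(c,"g4.png")
E
```

```text
t 46.0833 exp [323.  94.]
```

```bash
python3 - <<'E'
import cv2
a=cv2.imread("pics/g1.png");h=cv2.cvtColor(a,cv2.COLOR_BGR2HSV)
for uv in [(335,89),(325,95),(345,80),(335,75),(335,60)]: print(h[uv[1],uv[0]])
E
sed -n '/"orange"/p' h.py
```

```text
[ 14  56 128]
[ 16  52 128]
[ 15  61 126]
[ 16  58 127]
[  0   0 245]
     "orange":(S>150)&(H>8)&(H<24)&(V>120),"yellow":(S>150)&(H>24)&(H<35)&(V>100),"black":(V<115)&(S<110),"white":(S<50)&(V>110),"gray":(S<50)&(V>60)}[col].astype(np.uint8)
```

```bash
sed -i 's/"black":(V<115)&(S<110)/"black":(V<150)\&(S<90)/' h.py; python3 - <<'E'
from h import *
c,bs,out=look((.616,.246),"black")
ok=[(b,o) for b,o in zip(bs,out) if 1200<b[1][4]<2800]
p=ok[0][1] if len(ok)==1 else (0,0)
if abs(p[0]-.624)<.02 and abs(p[1]-.249)<.02:
    grasp(p)
    P=np.load("tray.npz")["P"]; 
    move_straight([P[5][0],P[5][1],.235],vel=.3); st("over")
    place(6)
    s=camera("side");save(s,"g4s.png",(240,120,440,320),3)
    move_to([.572,-.0756,.28],Q); pause(.1)
    c=camera("wrist");save(c,"g4.png")
E
```

```text
t 46.4833 exp [323.  94.]
   [335.1, 92.4] [311, 67, 49, 52, 2005] [0.6253 0.2473]
touch False
down t48.25 p [0.6258 0.2477 0.0556] F [0.1 0.5 0.6] w0.0650
grip t48.60 p [0.6261 0.2476 0.0561] F [ 0.2 -0.8  4.7] w0.0384
up t49.65 p [0.6245 0.2467 0.2332] F [-0.9 -1.3 -1.9] w0.0384
over t50.84 p [ 0.6181 -0.0636  0.2349] F [-0.5  0.6 -2.3] w0.0384
pre t51.59 p [ 0.6195 -0.0657  0.147 ] F [ 0.7 -0.5 -2.6] w0.0386
in t52.74 p [ 0.6185 -0.0661  0.0854] F [-0.4  0.4 -2.5] w0.0386
touch True
low t53.15 p [ 0.6184 -0.0662  0.0741] F [-1.3  0.2  4.9] w0.0386
open t53.48 p [ 0.6174 -0.0663  0.0729] F [-0.1 -0.2 -0.1] w0.0583
clear t54.11 p [ 0.6174 -0.0663  0.1692] F [-0.  -0.8 -0.4] w0.0580
```

View pics/g4.png

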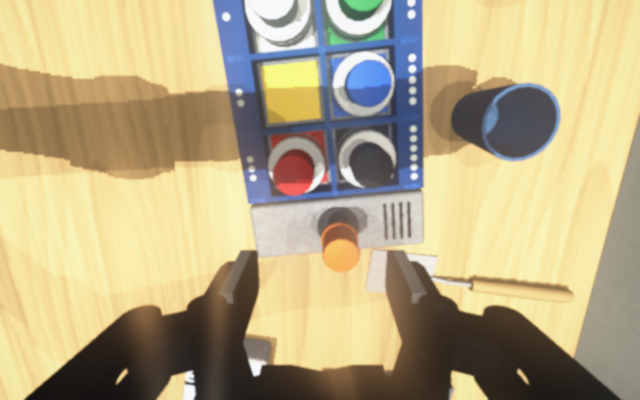

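View pics/g4s.png

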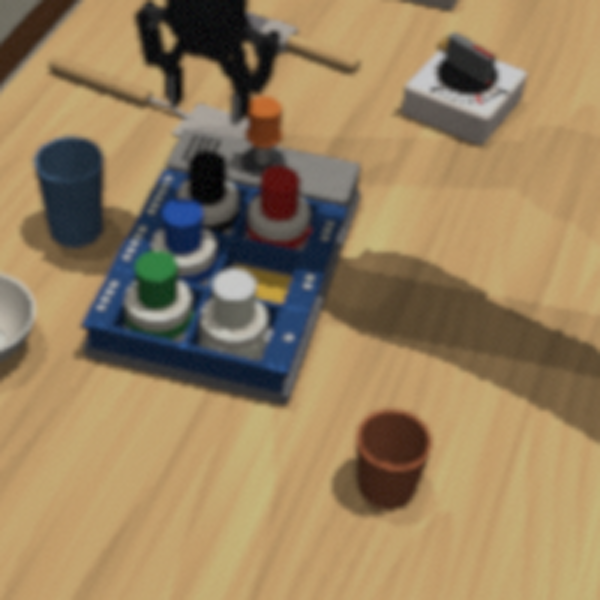

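```bash
python3 - <<'E'
from h import *
x,y=.588,-.146
move_to([x,y,.19],Q)
gripper_to(0.0)
st("hover")
print(move_straight([x,y,.094],vel=.03,threshold=25)); st("press")
print(move_straight([x,y,.094],vel=.02,threshold=25)); st("press2")
move_straight([x,y,.20],vel=.2); st("up")
s=camera("side");save(s,"h1s.png",(240,120,440,320),3)
E
```

```text
hover t55.98 p [ 0.5881 -0.1459  0.1903] F [0.8 0.5 0.3] w-0.0001
True
press t58.59 p [ 0.5881 -0.146   0.1021] F [-0.5  0.9  5.7] w-0.0004
True
press2 t58.85 p [ 0.5882 -0.146   0.1021] F [-2.7 -0.   7.3] w-0.0000
up t59.49 p [ 0.5873 -0.1462  0.1989] F [ 0.7 -0.4 -0.2] w-0.0000
```

View pics/h1s.png

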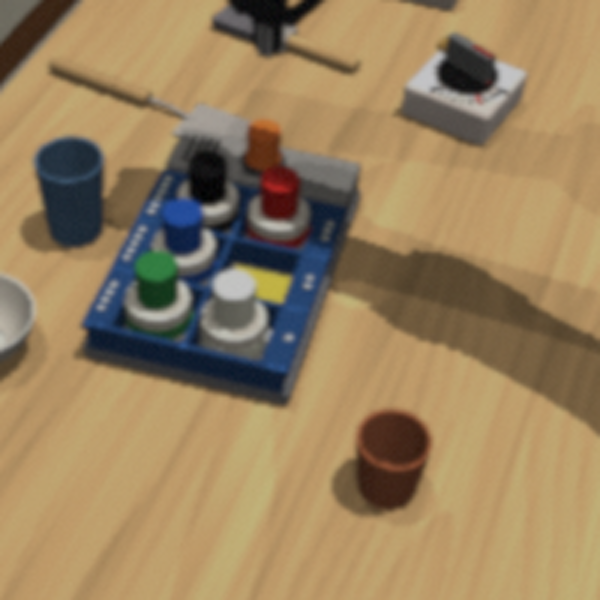

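```bash
python3 - <<'E'
from h import *
move_to([.431,-.396-.0756,.22],Q);pause(.2)
c=camera("wrist");o=st();print(o["qpos"].round(2))
np.savez("t1.npz",img=c["color"],K=c["camera_matrix"],d=c["dist_coeffs"],R=c["R"],t=c["t"])
save(c,"t1.png",(200,0,440,180),3.3)
E
```

```text
t61.15 p [ 0.432  -0.4706  0.2201] F [-0.2 -0.3  0.5] w0.0002
[ 1.09  0.51 -0.44  1.62  0.24  1.07  0.59]
```

View pics/t1.png

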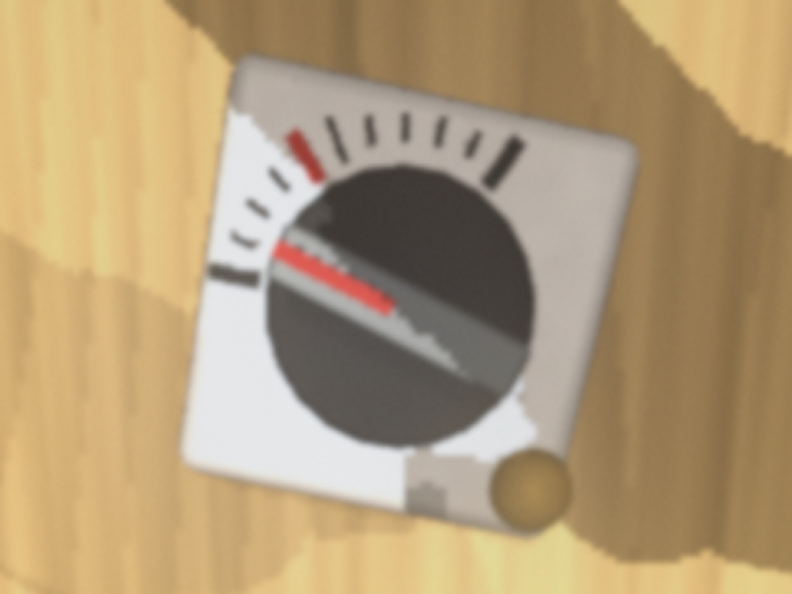

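```bash
python3 - <<'E'
from h import *
z=np.load("t1.npz");c=dict(color=z["img"],camera_matrix=z["K"],dist_coeffs=z["d"],R=z["R"],t=z["t"])
f=lambda u,v,h:ray(c,(200+(u+.5)/3.3-.5,(v+.5)/3.3-.5),h)[:2]
h=cv2.cvtColor(np.ascontiguousarray(c["color"]),cv2.COLOR_RGB2HSV).astype(int)
m=((h[...,2]<125)).astype(np.uint8);m[:, :275]=0;m[:,366:]=0;m[:46]=0;m[140:]=0
m=cv2.morphologyEx(m,cv2.MORPH_OPEN,np.ones((5,5),np.uint8))
cs=np.vstack([k for k in cv2.findContours(m,cv2.RETR_EXTERNAL,cv2.CHAIN_APPROX_NONE)[0] if cv2.contourArea(k)>150])
hull=cv2.convexHull(cs);e=cv2.fitEllipse(hull);print(e, ray(c,e[0],.055))
C=f(400,306,.055);print("C eye",C, "radius", np.linalg.norm(f(265,306,.055)-f(535,306,.055))/2)
C=ray(c,e[0],.055)[:2]
for n,u,v,hh in [("0",234,275,.045),("4",305,157,.045),("10",505,162,.045)]:
    d=f(u,v,hh)-C;print(n,np.degrees(np.arctan2(d[1],d[0])),np.linalg.norm(d))
hr=((h[...,0]<8)|(h[...,0]>172))&(h[...,1]>105);mm=np.zeros_like(m);mm[60:100,275:330]=hr[60:100,275:330]
ys,xs=np.nonzero(mm);pts=np.array([ray(c,(a,b),.091)[:2] for a,b in zip(xs,ys)]);mu=pts.mean(0);w=np.linalg.svd(pts-mu)[2][0];print("pointer",len(xs),mu,np.degrees(np.arctan2(w[1],w[0])), "from C",np.degrees(np.arctan2(*(mu-C)[::-1])))
B=f(183,465,.045),f(530,537,.045);d=B[0]-B[1];print("edge",np.degrees(np.arctan2(d[1],d[0])))
d=f(250,60,.045)-f(635,148,.045);print("edge top",np.degrees(np.arctan2(d[1],d[0])))
for a in (152.7,122.9,90,45,40):
    q=solve_ik([C[0],C[1],.06],down(np.radians(a)));print(a,None if q is None else q.round(2))
E
```

```text
((321.0096740722656, 92.11514282226562), (80.86864471435547, 84.91725158691406), 176.31675720214844) [ 0.43049896 -0.39320904  0.055     ]
C eye [ 0.4303728  -0.39342691] radius 0.0354778223524026
0 170.47084721692005 0.04545027482428409
4 124.32876442071135 0.044366701062095476
10 52.61497667593133 0.04482786134063399
pointer 201 [ 0.41525073 -0.38724841] -25.714005763780833 from C 158.64914928485672
edge 168.388355496926
edge top 168.5627863337378
152.7 [ 1.12  0.67 -0.58  1.85  0.51  0.77  1.36]
122.9 [ 1.05  0.65 -0.49  1.86  0.43  0.74  0.9 ]
90 [ 0.98  0.62 -0.39  1.86  0.34  0.72  0.4 ]
45 [ 0.87  0.6  -0.24  1.87  0.21  0.7  -0.28]
40 [ 0.86  0.6  -0.22  1.87  0.2   0.7  -0.36]
```

```bash
python3 - <<'E'
from h import *
C=(.4303,-.3937)
D=lambda a:down(np.radians(a))
move_to([*C,.17],D(154)); gripper_to(.045,40); st("hover")
print(move_straight([*C,.061],vel=.08,threshold=12)); st("down")
gripper_to(.008,40); o=st("grip"); print(o["ft_torque"].round(2))
for a in (140,125,110,95,80,65):
    move_to([*C,.061],D(a)); o=get_obs(); print(a,o["wrist_force"].round(1),o["ft_torque"].round(2),round(o["grip_width"],4),o["tool_pos"].round(4))
s=camera("top");save(s,"t2.png",(430,200,510,280),7)
print(get_obs()["t"])
E
```

```text
hover t62.50 p [ 0.4303 -0.3938  0.17  ] F [0.6 0.2 0.6] w0.0447
False
down t64.02 p [ 0.4306 -0.394   0.0616] F [-0.   0.5 -0. ] w0.0451
grip t64.39 p [ 0.43   -0.3947  0.0615] F [-1.9 -2.   3.9] w0.0137
[-0.37  0.41  0.01]
140 [-3.6 -2.3  4.9] [-0.4   0.54 -0.08] 0.0134 [ 0.4302 -0.3944  0.0615]
125 [-2.2 -1.7  6.9] [-0.37  0.44 -0.11] 0.0139 [ 0.4305 -0.3942  0.0615]
110 [-1.3 -2.5  7.6] [-0.38  0.2  -0.09] 0.0134 [ 0.4308 -0.3941  0.0615]
95 [-1.1 -3.   6.7] [-0.44  0.06 -0.09] 0.0136 [ 0.4312 -0.394   0.0615]
80 [ 0.8 -1.3  5.6] [-0.5  -0.22 -0.03] 0.0133 [ 0.4315 -0.394   0.0615]
65 [ 2.1 -2.4  6.1] [-0.65 -0.6  -0.04] 0.0136 [ 0.4318 -0.3942  0.0615]
66.3833
```

View pics/t2.png

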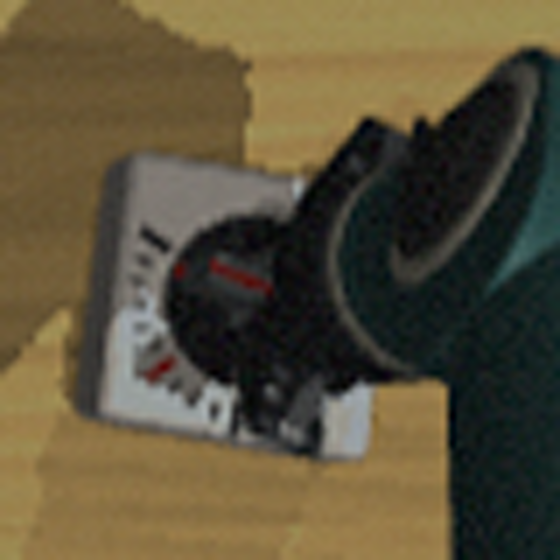

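```bash
python3 - <<'E'
from h import *
C=(.4303,-.3937)
D=lambda a:down(np.radians(a))
for a in (54,43):
    move_to([*C,.061],D(a))
pause(.3);o=st("far");print(o["ft_torque"].round(2))
s=camera("top");save(s,"t3.png",(430,200,510,280),7)
for a in (58,73,88,103,115,122.8):
    move_to([*C,.061],D(a))
pause(.3);o=st("back");print(o["ft_torque"].round(2), o["tcp_rot"])
gripper_to(.045); st("open")
move_straight([*C,.15],vel=.15)
move_to([.431,-.396-.0756,.22],Q);pause(.2)
c=camera("wrist");st()
np.savez("t4.npz",img=c["color"],K=c["camera_matrix"],d=c["dist_coeffs"],R=c["R"],t=c["t"])
save(c,"t4.png",(200,0,440,180),3.3)
E
```

```text
far t67.23 p [ 0.4322 -0.3945  0.0615] F [ 5.2 -3.6  4.7] w0.0134
[-0.9  -0.99 -0.07]
back t69.41 p [ 0.4304 -0.3942  0.0615] F [ 0.5 -3.5  7.3] w0.0134
[-0.57 -0.29  0.08] [ 3.84902816e-04  4.74570447e-01  8.80217361e-01 -3.74835347e-04]
open t69.82 p [ 0.4298 -0.393   0.0604] F [-0.9 -0.8 -0. ] w0.0452
 t71.31 p [ 0.4309 -0.4701  0.2186] F [-0.5 -1.3 -0.5] w0.0448
```

View pics/t3.png

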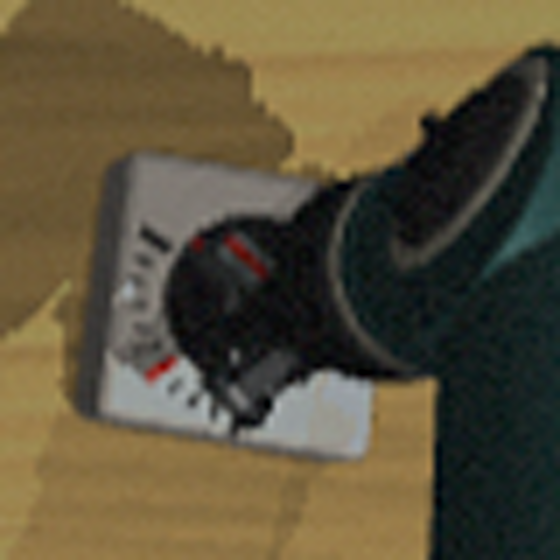

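View pics/t4.png

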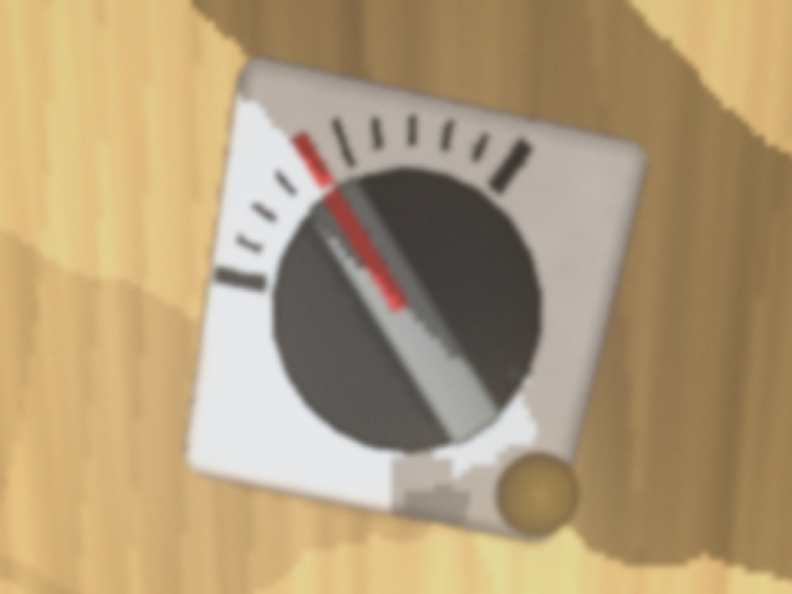

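```bash
python3 - <<'E'
from h import *
z=np.load("t4.npz");c=dict(color=z["img"],camera_matrix=z["K"],dist_coeffs=z["d"],R=z["R"],t=z["t"])
h=cv2.cvtColor(np.ascontiguousarray(c["color"]),cv2.COLOR_RGB2HSV).astype(int)
hr=((h[...,0]<8)|(h[...,0]>172))&(h[...,1]>105)
def pca(y0,y1,zz):
    mm=np.zeros(hr.shape,bool);mm[y0:y1,285:330]=hr[y0:y1,285:330]
    ys,xs=np.nonzero(mm);pts=np.array([ray(c,(a,b),zz)[:2] for a,b in zip(xs,ys)]);mu=pts.mean(0);w=np.linalg.svd(pts-mu)[2][0];print(len(xs),mu.round(4),np.degrees(np.arctan2(w[1],w[0])))
pca(60,98,.091); pca(36,55,.045)
f=lambda u,v,h:ray(c,(200+(u+.5)/3.3-.5,(v+.5)/3.3-.5),h)[:2]
for a,b in [((190,470),(535,540)),((255,60),(640,148)),((245,75),(190,455)),((642,160),(570,460))]:
    d=f(*a,.045)-f(*b,.045);print("edge",np.degrees(np.arctan2(d[1],d[0])))
o=get_obs();print(o["t"])
t=camera("top");save(t,"z_top.png")
s=camera("side");save(s,"z_side.png")
E
```

```text
197 [ 0.421  -0.3808] -56.039365223629396
64 [ 0.4057 -0.3562] -56.356567659436806
edge 168.64885415395793
edge 168.52732958717334
edge 78.57720348324182
edge 79.08744475741325
71.3083
```

View pics/z_top.png

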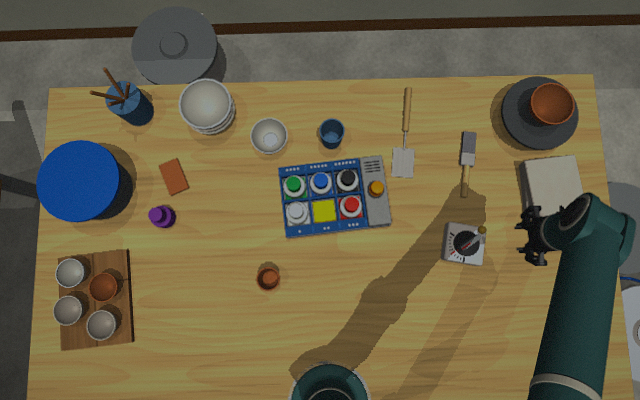

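View pics/z_side.png

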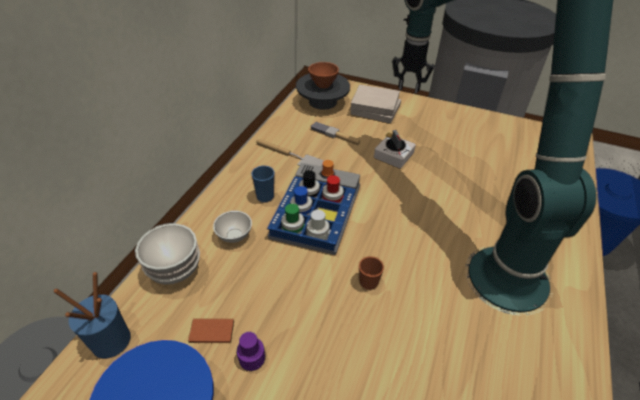

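```bash
python3 - <<'E'
from h import *
st(); print(close_job())
E
```

```text
t71.41 p [ 0.431  -0.4707  0.2192] F [-0.   1.2 -1.1] w0.0452
the job is handed in; nothing more can be done
None
```

The job is done and handed in at about 71 s, well inside the 210 s limit.

**What I did**
- I pulled the orange cap up about 30 mm, until it met its upper stop.
- I stood the five jars that were there in their pockets in order: white in 1, red in 3, green in 4, blue in 5, black in 6. Yellow was absent.
- I pressed the cap back down, wound the timer past 10 and turned it back to the red mark at 4.

**What the last checks showed**
- **Jars:** every jar touched its pocket floor at the expected height (tool at about 74 mm). All five look upright in the last top and side pictures.
- **Hold-down cap:** its top was at 102 mm under the press, which is fully down.
- **Timer:** the tool turned it to about 2.19 rad, and a picture showed the pointer past the 10 mark. After release the pointer read 124.0° against 123.6° for the red mark. The box edges put the mark at 122.8°, so the readings differ by about 1° (0.1 min).
- **Everything else:** nothing else was touched, and the bystanders and the purple look-alike appear unmoved. I saw no jar knocked aside and no slackening of the grip.

The only thing that went wrong was the colour masks, which failed or were only partial for red, blue and black in the wrist camera's lighting. I loosened them and measured again before each of those grasps.

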